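# Undock the inspection lamp and hold it over the circuit board

## Task

First move the lever of the charging dock to its yellow mark (standby) and leave it there, with the cordless stick lamp still in its pocket. Then draw the lamp out of the dock by its orange handle, turn it level with its light window facing straight down, and finish holding it still in the gripper with the window over the middle of the circuit board, about 15 cm above it. Do not touch the board, and leave the solder spool, the tin and the screwdriver where they are.

Things in the scene. Friction and masses are not known exactly. Their poses are not given: they have to be found in the camera images.
- dock: Charging dock screwed to the bench: grey slab 150 (x) x 200 (y) x 26 mm, origin under its centre, z up, turned up to 0.4 rad. In its frame: lever at y = +55 mm; at y = -55 mm a black pocket leaning 40 deg from vertical, mouth towards -x (robot's side), rim 90 to 112 mm above the bench, 80 mm deep along its axis, outside 34 x 38 mm, inside 26 x 30 mm (2 mm clearance round the lamp).
- pocket_floor (a point): Middle of the pocket's inner floor, at (40, -55, 40) mm in the dock's frame. The lamp's foot rests here.
- lever (a joint): Dock lever, hinged along the dock's y. 0 = leaning 0.7 rad to the dock's -x (robot's side), 0.7 = upright, 1.4 = leaning 0.7 rad to +x (stops at 0 and 1.4). Stays where it is left; about 1.1 N at the knob moves it. Marks on the white disc (42 mm radius, 16 to 28 mm to the lever's +y side): red 0, black 0.45, yellow 0.90 (standby), green 1.35. Starts between 0 and 0.4.
- lever_knob (a point): Centre of the lever's knob: a red cylinder 22 mm across and 30 mm long, lying along the dock's y, 90 mm from the hinge.
- lever_hinge (a point): Point on the lever's hinge axis in the lever's middle plane, fixed in the dock at (-10, 55, 42) mm.
- lamp: Cordless stick lamp, bar 22 (x) x 26 (y) x 200 (z) mm, 130 to 210 g, origin at its foot's centre, z towards the handle's end. White head z 0-88 mm with the light window on its -x face; orange handle 88-200 mm, black switch on its +x face. Starts foot down, loose in the leaning pocket, window face underneath; slides out along its z. Centre of mass near z = 115 mm. Window down = own x axis up.
- lamp_grip (a point): Point on the lamp's axis in the handle, z = 125 mm in the lamp's frame, 45 mm beyond the pocket's mouth: a good place to grip, across the 26 mm width (y).
- lamp_window (a point): Centre of the light window, at (-11, 0, 42) mm in the lamp's frame.
- board_top (a point): Centre of the upper face of the green circuit board (126 x 100 mm), 36 mm above the bench, z up; components on it rise up to 12 mm. The board sits in a metal holder fixed to the bench, 150 x 100 mm overall.
- board: The same board with its holder, origin at the centre of the underside on the bench, z up.
- spool: Metal solder spool standing on end, 48 mm across, 40 mm high, origin under its centre. A bystander.
- tin: Round tin, white with a blue band, 66 mm across, 62 mm high, origin under its centre. A bystander.
- driver: Screwdriver with a green handle, 190 mm long, lying on the bench, origin near its middle. A bystander.
Mind the look-alikes: they are no part of the job. Leave any blue or purple look-alike of the lamp alone.

How it is judged (in metres and radians):
On the way, in this order (a step that is already met when the one before it is completed fails the run):
1. the lever stands at the yellow mark while the lamp is still in its pocket (value of joint lever between 0.78 and 1.02 rad and velocity of joint lever between -0.05 and 0.05 rad/s and distance between lamp and pocket_floor below 0.02 m), for 0.3 s.
2. the lamp is out of the pocket, clear of the dock and held (distance between lamp and pocket_floor above 0.1 m and contact force between lamp and dock below 0.1 N and contact force between lamp and the fingers above 1 N), for 0.2 s.
At the end, for the whole second after the job is handed in: Lamp held still by the fingers alone, window down and level within 15 deg, within 40 mm sideways of the board's centre and 100 to 200 mm above its face; lever at yellow (0.90 within 0.12 rad); spool, tin and screwdriver within 25 mm of their starts (value of joint lever between 0.78 and 1.02 rad and angle between lamp's own x axis and vertical below 0.26 rad and horizontal distance between lamp_window and board_top below 0.04 m and z of lamp_window in the frame of board between 0.136 and 0.236 m and contact force between lamp and the fingers above 1 N and contact force between lamp and dock below 0.1 N and contact force between lamp and board below 0.1 N and linear speed of lamp below 0.03 m/s and angular speed of lamp below 0.15 rad/s and distance of each of spool, tin, driver from where it was at the start of the episode below 0.025 m); the arm keeps its last pose, push and grip.
It fails at once if the board is touched (contact force between board and the arm above 1 N or contact force between board and the fingers above 1 N or contact force between board and lamp above 1 N).
It fails at once if the spool, tin or screwdriver is pushed away (distance of any of spool, tin, driver from where it was at the start of the episode above 0.025 m).
It also fails if it takes over 59 s, if anything falls off the work surface, if the arm or the gripper's body presses on something with over 40 N, if the wrist force passes 120 N, or if a joint passes its speed limit or range.

## Robot

A 6-joint arm with a two-finger parallel gripper is mounted at the origin on the work surface. World frame = base frame: x ahead of the robot, y to its left, z up, the work surface at z = 0. Lengths are in m, angles in degrees, forces in N, time in s.
With the tool pointing down it reaches from about 0.375 to 0.9 m from the base axis. Payload 3.1 kg.
Tool frame: the origin (TCP) lies on the centre line of the jaws, within the pads' length; the fingertips stand 17 mm ahead of it and the grasp point (between the pads) lies 2 mm behind it; z points along the fingers, y is the line along which they close (so a half turn about z gives the same grasp; the last joint's range is limited). The gripper opens to 87 mm and grips with 3 to 60 N. Pads are 19 mm wide; open, the fingers measure 117 mm over their backs; the gripper's body (75 mm by 190 mm) begins 51 mm behind the grasp point.
Start: joints at [-85.056, 30.224, 82.088, -0, 67.689, -10.227], TCP at [0.164, -0.603, 0.24] pointing down, gripper open.
Joint ranges: [-176.69, 176.69], [-43.24, 126.21], [12.49, 139.97], [-82, 262], [0, 151.66], [-163.58, 163.58]. Speed limits (degrees/s): [159.86, 159.86, 180, 180, 180, 180].

## Interface

Orientations are given as a 3x3 rotation matrix whose columns are the frame's x, y, z axes.
In Python, from rig import bot, imaging, finder gives the robot as it stands. The module is installed in compiled form; this text tells all that it offers.
- The arm moves only by the tool play_rows, never from a script. Its argument "motion" is a list that holds one entry, the list of rows, each a list of 6 numbers: the shift along the tool's x, y, z in shares of 0.8 m (1.0 is 0.8 m), then the turn, a rotation vector about the tool's x, y, z in shares of 180 degrees (1.0 is 180 degrees). In form: [[[dx, dy, dz, wx, wy, wz], ...]]. A call has 1 to 8 rows; each row is the pose to reach, as a shift and turn from the pose commanded when the call began, along the tool's axes at that moment; what a row does not reach only later rows make up. A row lasts 1/12 s, in which the tool goes at most 41.7 mm and 7.16 degrees, less where a joint would pass 70% of its speed; a pose out of reach is approached as far as the arm can. A shift or turn number past 1, either way, is cut back to 1. A call with a gripper value outside its range is refused whole. "fingers" is the finger opening in m, from 0 to 0.087, set as the call begins (left out, the last holds). The fingers move at their own pace and stop on an object; the grip force is fixed at half the most. Time passes only in rows, so rows that repeat a pose let the fingers close. It gives the time, the measured TCP pose, the force, the opening and the grip force at its end, in the units of the state.
- bot.read_state(): the state, without advancing time (a new reading comes with each control period).
- imaging.capture(name): name is "scene" or "top" or "wrist"; returns a dict with "frame" (480x640x3 uint8, red, green, blue), "camera_matrix" (3x3 intrinsics, pixels), "R" (3x3) and "t" (3): a world point X has camera coordinates R X + t. Camera axes: x right, y down, z forward; pixel columns grow to the right and rows downward; lengths in m; the calibration is good to about 2 mm. A picture is of the moment at which its call begins. There is no depth.
- bot.hand_in(): hands the job in; it is judged then, once.
Trained networks look in the newest picture that a camera, given by its name, has taken for a name from the list of things; names that differ only in an ending like _2 or _b are one class to them, and where a whole thing is asked for, a point or a joint stands for the part that bears it (a point fixed in the world has none). Each returns a list of dicts, best first, with "confidence" (0 to 1); they miss things now and then, are a little off and sometimes report something else, mostly with a low value. They report only what shows in the picture. A call takes as long as a camera call. They do not tell look-alikes from the thing itself.
- finder.recognise(camera, name): "at" ([x, y, z] in m, in world coordinates, good to about 4 mm: the middle of the surface that is visible of it).
- finder.outline_of(camera, name): "pixels" (480x640 bool, what is visible of it).
The state is a dict: "time_s": time; "joint_positions": joint angles; "qvel": joint speeds; "tau": joint torques, N m; "position": TCP position; "tcp_rot": TCP orientation; "force": force on the tool from outside, world axes, zero at the start; "moment": the same for the moment, N m; "opening": opening from 0.0 (shut) to 1.0 (fully open); "grasp_force": force on a finger pad.
Only numpy, scipy, OpenCV 4.12 (cv2) and the standard library are available. Lean on these libraries where they do the work, as an engineer would, in place of code of your own. Each camera call takes 0.05 s, during which the arm holds its last target. There are 200 camera calls.

## Working session

There is one attempt and no reset: what is moved stays moved. The work goes in short steps, Python scripts to look and compute and a tool call to move; the robot and the scene stay as the last step left them, time stands still between calls to the robot, and variables do not carry over. Pictures are saved under pics/ and viewed, at most 10 in all, crops included, and the job is handed in when it is done.

Besides the shell and the picture viewer there is one more tool, called after "Call:" by a JSON object that holds its "api" and its "payload", one argument or row to a line. play_rows: Moves the arm, as the interface text tells. Its arguments: {"type":"object","properties":{"motion":{"type":"array"},"fingers":{"type":"number"}},"required":["motion"]}

```bash
mkdir -p pics; python3 - <<'E'
from rig import bot, imaging, finder
import cv2,numpy as np
s=bot.read_state();print(s['time_s'],s['position'],s['opening']);print(np.round(s['tcp_rot'],3))
ims=[]
for c in("scene","top"):
    d=imaging.capture(c);cv2.imwrite(f"pics/{c}0.png",d["frame"][:,:,::-1])
    print(c,np.round(d["camera_matrix"],1).tolist(),np.round(d["R"],3).tolist(),np.round(d["t"],3).tolist())
    for n in["dock","lever","lever_knob","lamp","lamp_grip","lamp_window","board","board_top","spool","tin","driver"]:
        try:
            print(n,[(np.round(r["at"],3).tolist(),round(r["confidence"],2)) for r in finder.recognise(c,n)][:4])
        except Exception as e: print(n,e)
E
```

```text
0.0 [ 0.16354142 -0.60250036  0.23857463] 0.9984708538451238
[[ 0.965  0.262 -0.   ]
 [ 0.262 -0.965  0.002]
 [ 0.    -0.002 -1.   ]]
scene [[490.4, 0.0, 312.8], [0.0, 490.4, 240.9], [0.0, 0.0, 1.0]] [[0.624, 0.781, -0.011], [0.671, -0.543, -0.505], [-0.4, 0.308, -0.863]] [-0.287, -0.395, 1.573]
dock []
lever [([0.539, -0.11, 0.117], 0.56), ([0.559, 0.169, 0.038], 0.33)]
lever_knob [([0.605, -0.16, 0.022], 0.72), ([0.543, -0.118, 0.118], 0.61)]
lamp [([0.811, -0.302, 0.018], 0.87), ([0.471, -0.403, 0.022], 0.72), ([0.546, -0.231, 0.155], 0.68)]
lamp_grip [([0.545, -0.226, 0.158], 0.93), ([0.47, -0.401, 0.023], 0.83), ([0.808, -0.299, 0.021], 0.55)]
lamp_window [([0.807, -0.303, 0.024], 0.81), ([0.547, -0.231, 0.158], 0.67), ([0.47, -0.397, 0.02], 0.63)]
board [([0.559, 0.171, 0.041], 0.6)]
board_top [([0.561, 0.167, 0.035], 0.98)]
spool [([0.401, -0.16, 0.045], 0.79)]
tin [([0.747, -0.056, 0.063], 0.81), ([0.546, -0.23, 0.154], 0.55)]
driver [([0.381, 0.101, 0.021], 0.65)]
top [[581.3, 0.0, 324.4], [0.0, 581.3, 234.2], [0.0, 0.0, 1.0]] [[0.023, -1.0, 0.004], [-0.983, -0.024, -0.183], [0.183, 0.001, -0.983]] [-0.113, 0.608, 1.184]
dock [([0.586, -0.156, 0.027], 0.8)]
lever [([0.53, -0.116, 0.129], 0.47)]
lever_knob [([0.532, -0.112, 0.134], 0.6)]
lamp [([0.8, -0.301, 0.025], 0.81), ([0.465, -0.401, 0.019], 0.81), ([0.537, -0.223, 0.164], 0.78), ([0.38, 0.106, 0.021], 0.35)]
lamp_grip [([0.538, -0.224, 0.166], 0.78), ([0.464, -0.403, 0.022], 0.7)]
lamp_window [([0.544, -0.223, 0.161], 0.94), ([0.461, -0.404, 0.02], 0.76), ([0.804, -0.296, 0.018], 0.67)]
board [([0.548, 0.172, 0.042], 0.89), ([0.537, -0.115, 0.129], 0.68)]
board_top []
spool [([0.396, -0.158, 0.036], 0.92)]
tin [([0.728, -0.046, 0.061], 0.9), ([0.38, 0.106, 0.022], 0.58)]
driver [([0.379, 0.109, 0.023], 0.6)]
```

View pics/scene0.png

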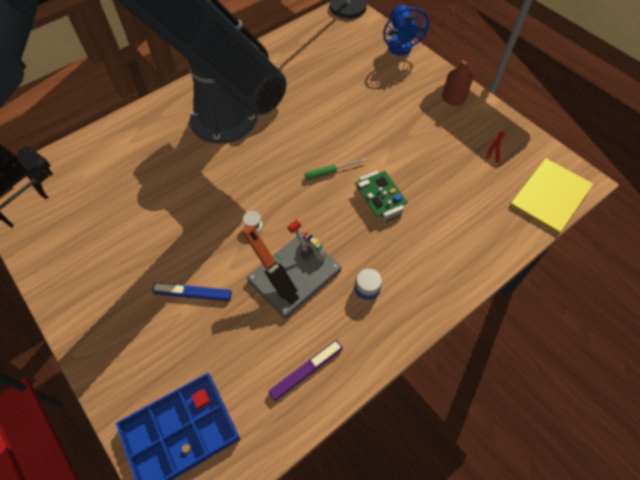

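View pics/top0.png

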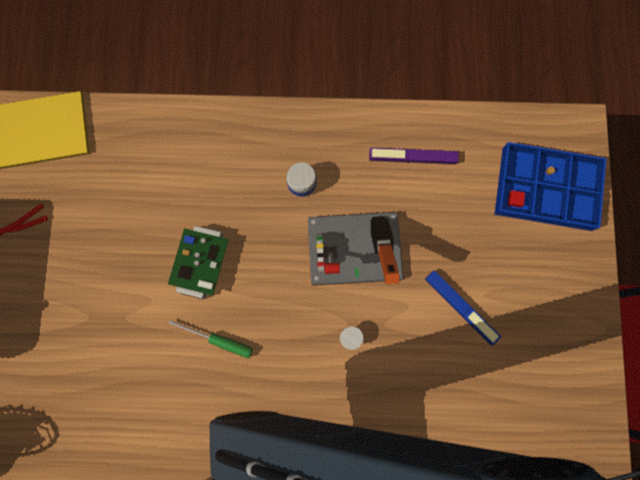

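The orange lamp in the dock is at top (388,262) and scene (258,245). The look-alikes are blue (top 462,308) and purple (top 415,155). The red knob is at top (332,268); the red square in the blue bin (517,198) isn't part of the job. I'm choosing the orange lamp and checking it in a close crop.

```bash
python3 - <<'E'
import cv2,numpy as np
a=cv2.imread('pics/top0.png')[200:295,300:410];b=cv2.imread('pics/scene0.png')[215:320,235:350]
a=cv2.resize(a,(440,380),interpolation=cv2.INTER_CUBIC)  # x4
b=cv2.resize(b,(347,317),interpolation=cv2.INTER_CUBIC)
c=np.zeros((380,790,3),np.uint8);c[:,:440]=a;c[:317,443:790]=b
cv2.imwrite('pics/crop1.png',cv2.convertScaleAbs(c,alpha=1.5))
E
```

```text
(no output)
```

View pics/crop1.png

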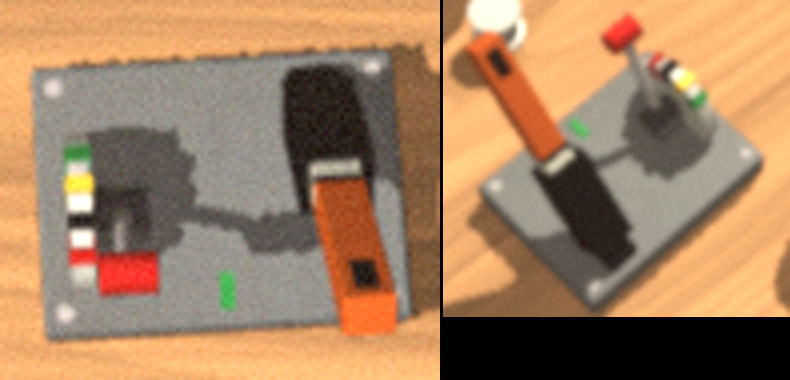

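The crop shows the orange lamp with its black switch in the black pocket, and the red knob beside the marked disc (yellow mark at crop 78,184). Next I fit the dock pose from the slab corners and the knob detections.

```bash
cat > h.py <<'E'
import numpy as np
from scipy.optimize import least_squares
from scipy.spatial.transform import Rotation as Ro
def proj(d,X):
    c=np.atleast_2d(X)@np.array(d["R"]).T+np.array(d["t"]); p=c@np.array(d["camera_matrix"]).T
    return p[:,:2]/p[:,2:]
def onplane(d,px,z):
    K,R,t=[np.array(d[k]) for k in("camera_matrix","R","t")]
    v=R.T@np.linalg.solve(K,np.r_[px,1.]);c=-R.T@t
    return c+v*(z-c[2])/v[2]
def w(dock,p):
    x,y,a=dock;p=np.atleast_2d(p)
    return np.c_[x+p[:,0]*np.cos(a)-p[:,1]*np.sin(a),y+p[:,0]*np.sin(a)+p[:,1]*np.cos(a),p[:,2]]
def knob(th): return np.array([-.01+.09*np.sin(th-.7),.055,.042+.09*np.cos(th-.7)])
def rel(s,p,R):
    T=np.array(s["tcp_rot"])
    return np.round(T.T@(np.array(p)-s["position"]),4).tolist(),np.round(Ro.from_matrix(T.T@R).as_rotvec(degrees=True),2).tolist()
E
python3 - <<'E'
from rig import imaging,finder
from h import *
import cv2
d=imaging.capture("top");s=imaging.capture("scene")
C=np.array([[.075,.1,.026],[.075,-.1,.026],[-.075,-.1,.026],[-.075,.1,.026]])
px=np.array([[308.5,217.5],[397.5,212.5],[402.5,278],[311.8,283]])
ps=np.array([[762,160],[597,306],[483,188]])/3.02; ps=np.c_[235+(np.array([762,597,483])-443)/3.02,215+np.array([160,306,188])/3.02]
f=lambda q:np.r_[(proj(d,w(q,C))-px).ravel(),(proj(s,w(q,C[:3]))-ps).ravel()]
r=least_squares(f,[.58,-.16,0.]);print(r.x,np.round(r.fun,1))
r2=least_squares(lambda q:f(q)[:8],[.58,-.16,0.]);print(r2.x,np.round(r2.fun,1))
# knob: red blob
def red(im,box):
    hsv=cv2.cvtColor(im,cv2.COLOR_RGB2HSV);m=((hsv[...,0]<5)|(hsv[...,0]>172))&(hsv[...,1]>180)&(hsv[...,2]>70)
    y,x=np.nonzero(m);k=(x>box[0])&(x<box[1])&(y>box[2])&(y<box[3]);return np.array([x[k].mean(),y[k].mean()]),k.sum()
kt,n1=red(d["frame"],(322,345,260,280));ks,n2=red(s["frame"],(285,303,216,235));print(kt,n1,ks,n2)
for q in(r.x,r2.x):
  g=least_squares(lambda v:np.r_[(proj(d,w(q,knob(v[0])))-kt).ravel(),(proj(s,w(q,knob(v[0])))-ks).ravel()],[.2]);print("theta",g.x,g.fun.round(1),w(q,knob(g.x[0])),"at.9",w(q,knob(.9)))
  print("grip130",w(q,[.04-.13*np.sin(.698),-.055,.04+.13*np.cos(.698)]))
# board
for c,k in(("top",d),("scene",s)):
  for o in finder.outline_of(c,"board")[:1]:
    cn=max(cv2.findContours(o["pixels"].astype(np.uint8),0,1)[0],key=cv2.contourArea);b=cv2.minAreaRect(cn);print(c,b,onplane(k,b[0],.036))
E
```

```text
[ 0.59043928 -0.16579463  0.08340714] [-1.3 -2.   0.3 -2.2  1.1  0.  -0.8  0.5  1.4 -2.  -1.7 -0.2 -2.9 -1. ]
[ 0.58852396 -0.16625624  0.07871096] [-1.  -1.3  0.7 -1.2  1.1  1.1 -0.8  1.2]
[331.4       267.6962963] 135 [293.92857143 225.6       ] 70
theta [0.17403358] [ 0.6 -0.  -0.3  0.5] [[ 0.53086464 -0.11558327  0.11983552]] at.9 [[ 0.59371005 -0.11032932  0.13020599]]
grip130 [[ 0.55162348 -0.22423154  0.13959678]]
theta [0.1954542] [ 0.6 -0.1 -0.3  0.3] [[ 0.5308581  -0.11563376  0.12078547]] at.9 [[ 0.59205516 -0.11080691  0.13020599]]
grip130 [[ 0.54943415 -0.22451022  0.13959678]]
top ((198.10374450683594, 261.88677978515625), (48.488277435302734, 70.32860565185547), 15.945395469665527) [0.54717056 0.17109453 0.036     ]
scene ((381.8461608886719, 194.2692108154297), (52.97386932373047, 33.83671188354492), 56.3099365234375) [0.55866119 0.16882734 0.036     ]
```

```bash
python3 - <<'E'
from rig import bot
from h import *
s=bot.read_state();a=.081
Rl=np.array([[-np.sin(a),np.cos(a),0],[np.cos(a),np.sin(a),0],[0,0,-1]])
print(rel(s,[.50,-.14,.34],Rl))
E
```

```text
([0.4459, -0.359, -0.1005], [0.0, 0.0, -79.47])
```

Careful with the scale: shifts go in shares of 0.8 m and turns go in shares of 180 degrees. That gives: 0.24 m is 0.3, -0.195 m is -0.2438, -48 degrees is -0.2667.

Call:
{"api": "play_rows", "payload": {
  "motion": [
    [[0.0375,-0.025,-0.0375,0,0,-0.0333],[0.075,-0.0563,-0.0625,0,0,-0.0667],[0.1125,-0.0875,-0.0875,0,0,-0.1],[0.15,-0.1188,-0.1063,0,0,-0.1333],[0.1875,-0.15,-0.125,0,0,-0.1667],[0.225,-0.1813,-0.125,0,0,-0.2],[0.2625,-0.2125,-0.125,0,0,-0.2333],[0.3,-0.2438,-0.125,0,0,-0.2667]]
  ]
}}

```text
time_s: 2.07
position: [0.3442, -0.3518, 0.3404]
tcp_rot: [[0.447, 0.894, 0.001], [0.894, -0.447, -0.002], [-0.001, 0.002, -1.0]]
force: [0.9, -0.0, -0.1]
opening: 0.996
grasp_force: 0.0
```

```bash
python3 - <<'E'
from rig import bot
from h import *
s=bot.read_state();a=.081
Rl=np.array([[-np.sin(a),np.cos(a),0],[np.cos(a),np.sin(a),0],[0,0,-1]])
print(s["position"],rel(s,[.50,-.14,.34],Rl))
E
```

```text
[ 0.34424935 -0.35183324  0.34042657] ([0.2591, 0.0445, 0.0003], [0.09, 0.08, -31.21])
```

In the tool's units: 0.259 m is 0.3238, 0.14 m is 0.175, -31.2 degrees is -0.1733.

Call:
{"api": "play_rows", "payload": {
  "motion": [
    [[0.0438,0.0075,0,0,0,-0.0278],[0.0875,0.015,0,0,0,-0.0556],[0.1313,0.0225,0,0,0,-0.0833],[0.175,0.03,0,0,0,-0.1111],[0.225,0.0375,0,0,0,-0.1389],[0.275,0.0463,0,0,0,-0.1733],[0.3125,0.0538,0,0,0,-0.1733],[0.3238,0.0556,0,0,0,-0.1733]]
  ],
  "fingers": 0.036
}}

```text
time_s: 2.73
position: [0.502, -0.1387, 0.3397]
tcp_rot: [[-0.081, 0.997, 0.002], [0.997, 0.081, 0.001], [0.001, 0.002, -1.0]]
force: [-0.3, 1.3, 0.3]
opening: 0.485
grasp_force: 0.0
```

```bash
python3 - <<'E'
from rig import bot,imaging,finder
from h import *
import cv2
d=imaging.capture("wrist");cv2.imwrite("pics/w1.png",d["frame"][:,:,::-1])
s=bot.read_state();print(s["position"],s["opening"])
q=[.5895,-.166,.081];C=[[.075,.1,.026],[.075,-.1,.026],[-.075,-.1,.026],[-.075,.1,.026],knob(.18),knob(.9)]
print(proj(d,w(q,C)).round(0).tolist())
print("cam",(-np.array(d["R"]).T@d["t"]).round(3))
E
```

```text
[ 0.50178535 -0.13910684  0.33963824] 0.4566596984875718
[[453.0, 134.0], [438.0, 298.0], [319.0, 298.0], [320.0, 134.0], [343.0, 186.0], [414.0, 187.0]]
cam [ 0.497 -0.068  0.485]
```

View pics/w1.png

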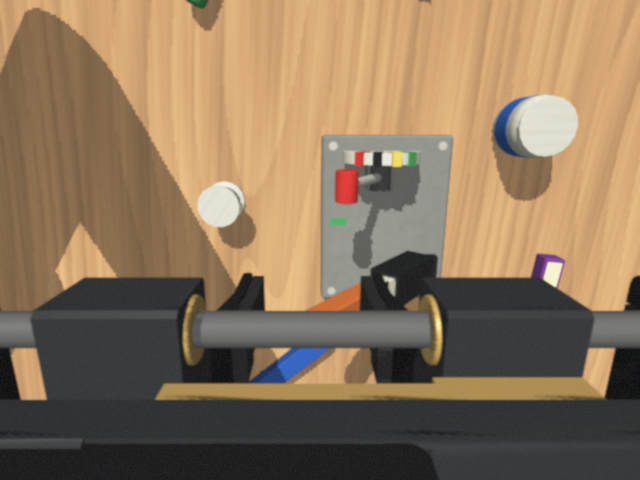

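The wrist view agrees with the fit: slab corners at (321,136), (452,136), (322,297), knob at (346,187), purple and blue bars lower down. I'll lower the part-open fingers around the knob as a cage.

In the tool's units: 0.165 m is 0.2063, 0.145 m is 0.1813.

Call:
{"api": "play_rows", "payload": {
  "motion": [
    [[0.0125,0.0213,0.0375,0,0,0],[0.0263,0.0425,0.075,0,0,0],[0.0263,0.0425,0.1125,0,0,0],[0.0263,0.0425,0.15,0,0,0],[0.0263,0.0425,0.1813,0,0,0],[0.0263,0.0425,0.2063,0,0,0],[0.0263,0.0425,0.2063,0,0,0],[0.0263,0.0425,0.2063,0,0,0]]
  ]
}}

```text
time_s: 3.45
position: [0.5313, -0.1196, 0.1739]
tcp_rot: [[-0.075, 0.997, -0.003], [0.997, 0.075, 0.001], [0.001, -0.003, -1.0]]
force: [-0.2, -0.2, 1.0]
opening: 0.415
grasp_force: 0.0
```

```bash
python3 - <<'E'
from rig import bot,imaging,finder
from h import *
import cv2
d=imaging.capture("wrist")
s=bot.read_state();print(s["position"],s["opening"]*87)
hsv=cv2.cvtColor(d["frame"],cv2.COLOR_RGB2HSV);m=(((hsv[...,0]<5)|(hsv[...,0]>172))&(hsv[...,1]>180)&(hsv[...,2]>60)).astype(np.uint8)
n,l,st,c=cv2.connectedComponentsWithStats(m);
for i in range(1,n):
  if st[i,4]>60: print(st[i],c[i])
q=[.5895,-.166,.081];print([(t,proj(d,w(q,knob(t))).round(0).tolist()) for t in(.1,.2,.3)])
E
```

```text
[ 0.53241919 -0.11988962  0.17514963] 36.41387007354008
[335 192  18  24 250] [340.488 203.228]
[ 296  231   38   62 2180] [314.42752294 261.09311927]
[(0.1, [[299.0, 258.0]]), (0.2, [[313.0, 260.0]]), (0.3, [[328.0, 263.0]])]
```

Call:
{"api": "play_rows", "payload": {
  "motion": [
    [[0.005,0.0013,0.0188,0,0,0],[0.005,0.0013,0.0375,0,0,0],[0.005,0.0013,0.0525,0,0,0],[0.005,0.0013,0.0575,0,0,0],[0.005,0.0013,0.0575,0,0,0],[0.005,0.0013,0.0575,0,0,0]]
  ]
}}

```text
time_s: 4.0
position: [0.5339, -0.1153, 0.1299]
tcp_rot: [[-0.076, 0.997, 0.002], [0.997, 0.076, -0.001], [-0.001, 0.002, -1.0]]
force: [-0.3, 0.6, 1.3]
opening: 0.414
grasp_force: 0.0
```

In the tool's units: 0.065 m is 0.0813, -0.005 m is -0.0063.

Call:
{"api": "play_rows", "payload": {
  "motion": [
    [[0,0.01,0,0,0,0],[0,0.0213,-0.0025,0,0,0],[0,0.0325,-0.005,0,0,0],[0,0.0438,-0.0075,0,0,0],[0,0.055,-0.0075,0,0,0],[0,0.0663,-0.0075,0,0,0],[0,0.0775,-0.0063,0,0,0],[0,0.0813,-0.0063,0,0,0]]
  ]
}}

```text
time_s: 4.67
position: [0.5999, -0.1096, 0.1333]
tcp_rot: [[-0.077, 0.997, 0.002], [0.997, 0.077, -0.0], [-0.0, 0.002, -1.0]]
force: [-0.6, -0.8, -0.1]
opening: 0.41
grasp_force: 0.5
```

Call:
{"api": "play_rows", "payload": {
  "motion": [
    [[0,0,0,0,0,0],[0,0,0,0,0,0],[0,0,0,0,0,0]]
  ]
}}

```text
time_s: 4.92
position: [0.5976, -0.1097, 0.1333]
tcp_rot: [[-0.076, 0.997, -0.0], [0.997, 0.076, 0.0], [0.0, -0.0, -1.0]]
force: [-0.6, -0.6, -0.4]
opening: 0.413
grasp_force: 0.0
```

```bash
cat > kn.py <<'E'
from rig import bot,imaging,finder
from h import *
import cv2
s=bot.read_state();print(s["position"],s["opening"]*87,s["force"])
q=[.5895,-.166,.081]
for cam in("wrist","top","scene"):
  d=imaging.capture(cam)
  hsv=cv2.cvtColor(d["frame"],cv2.COLOR_RGB2HSV);m=(((hsv[...,0]<5)|(hsv[...,0]>172))&(hsv[...,1]>180)&(hsv[...,2]>60)).astype(np.uint8)
  n,l,st,c=cv2.connectedComponentsWithStats(m);P=[(t,proj(d,w(q,knob(t)))[0].round(0).tolist()) for t in(.7,.8,.9,1.,1.1)]
  print(cam,P)
  for i in range(1,n):
    if st[i,4]>15 and np.hypot(*(c[i]-P[2][1]))<90: print(st[i],c[i])
E
python3 kn.py
```

```text
[ 0.59763564 -0.10965596  0.13328818] 35.89684198918826 [-0.58959364 -0.60338874 -0.40633551]
wrist [(0.7, [254.0, 312.0]), (0.8, [277.0, 312.0]), (0.9, [298.0, 310.0]), (1.0, [320.0, 308.0]), (1.1, [339.0, 304.0])]
[ 275  270   51   40 1839] [300.41109299 290.60467645]
[284 349  36   6 155] [301.72258065 351.0516129 ]
top [(0.7, [331.0, 245.0]), (0.8, [330.0, 240.0]), (0.9, [330.0, 236.0]), (1.0, [330.0, 232.0]), (1.1, [330.0, 228.0])]
scene [(0.7, [306.0, 235.0]), (0.8, [308.0, 237.0]), (0.9, [311.0, 240.0]), (1.0, [313.0, 242.0]), (1.1, [316.0, 245.0])]
```

In the tool's units: -0.17 m is -0.2125, -0.003 m is -0.0038.

Call:
{"api": "play_rows", "payload": {
  "motion": [
    [[0,-0.0038,0,0,0,0],[0,-0.005,-0.025,0,0,0],[0,-0.005,-0.0625,0,0,0],[0,-0.005,-0.1063,0,0,0],[0,-0.005,-0.15,0,0,0],[0,-0.005,-0.1875,0,0,0],[0,-0.005,-0.2125,0,0,0],[0,-0.005,-0.2125,0,0,0]]
  ],
  "fingers": 0.036
}}

```text
time_s: 5.73
position: [0.5961, -0.111, 0.3093]
tcp_rot: [[-0.076, 0.997, 0.01], [0.997, 0.076, -0.004], [-0.005, 0.01, -1.0]]
force: [0.9, -0.1, 0.6]
opening: 0.415
grasp_force: 0.0
```

```bash
python3 kn.py; python3 - <<'E'
from rig import bot,imaging
from h import *
import cv2
d=imaging.capture("wrist");cv2.imwrite("pics/w2.png",d["frame"][:,:,::-1])
s=bot.read_state();q=[.5895,-.166,.081];a=q[2];t=np.radians(25)
Rd=np.array([[np.cos(a),-np.sin(a),0],[np.sin(a),np.cos(a),0],[0,0,1]])
z=np.array([-np.sin(t),0,-np.cos(t)]);y=np.array([0,-1,0]);R=Rd@np.c_[np.cross(y,z),y,z]
g=w(q,[.04-.13*np.sin(.698),-.055,.04+.13*np.cos(.698)])[0]
print(R.round(3).tolist(),g, g-R[:,2]*.12);print(rel(s,g-R[:,2]*.13,R))
E
```

```text
[ 0.5960758  -0.11097848  0.3092891 ] 36.1481950094097 [ 0.88723539 -0.08410839  0.61088576]
wrist [(0.7, [284.0, 216.0]), (0.8, [295.0, 215.0]), (0.9, [305.0, 215.0]), (1.0, [316.0, 214.0]), (1.1, [325.0, 214.0])]
[257 175   6  13  68] [259.20588235 181.04411765]
[294 197  24  38 818] [305.91809291 215.1405868 ]
top [(0.7, [331.0, 245.0]), (0.8, [330.0, 240.0]), (0.9, [330.0, 236.0]), (1.0, [330.0, 232.0]), (1.1, [330.0, 228.0])]
scene [(0.7, [306.0, 235.0]), (0.8, [308.0, 237.0]), (0.9, [311.0, 240.0]), (1.0, [313.0, 242.0]), (1.1, [316.0, 245.0])]
[305 234  12  11  74] [310.52702703 239.2027027 ]
[[0.903, 0.081, -0.421], [0.073, -0.997, -0.034], [-0.423, 0.0, -0.906]] [ 0.55054364 -0.22434331  0.13959678] [ 0.60109156 -0.22023995  0.24835372]
([-0.1109, 0.0044, 0.0443], [19.34, -19.57, 88.21])
```

View pics/w2.png

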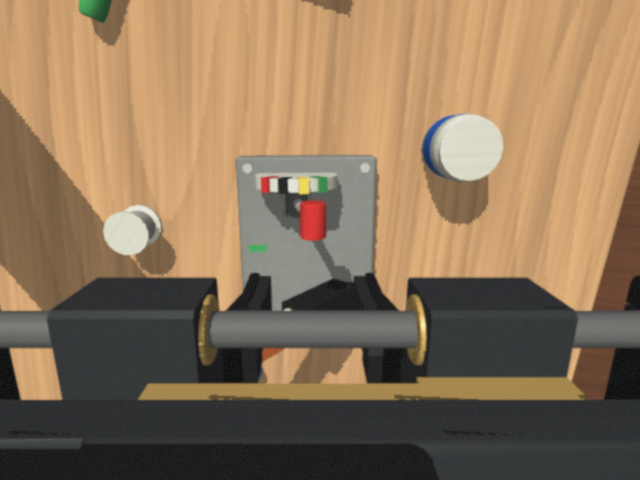

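The lever knob is at (313,218), under the yellow mark at (303,185). Two views put it at about 0.90 rad. Next is the lamp pre-grasp.

In the tool's units: -0.08 m is -0.1, -0.07 m is -0.0875, 52.9 degrees is 0.2939.

Call:
{"api": "play_rows", "payload": {
  "motion": [
    [[-0.0125,0,0,0.0081,-0.0082,0.0367],[-0.025,0.0013,0,0.0161,-0.0163,0.0733],[-0.0375,0.0013,0.0063,0.0242,-0.0244,0.11],[-0.05,0.0025,0.0125,0.0322,-0.0326,0.1472],[-0.0625,0.0025,0.0188,0.0403,-0.0408,0.1839],[-0.075,0.0038,0.025,0.0483,-0.0489,0.2206],[-0.0875,0.0038,0.0313,0.0564,-0.0572,0.2572],[-0.1,0.0038,0.0375,0.0644,-0.065,0.2939]]
  ],
  "fingers": 0.06
}}

```text
time_s: 6.6
position: [0.602, -0.1893, 0.2708]
tcp_rot: [[0.722, 0.642, -0.258], [0.64, -0.761, -0.105], [-0.264, -0.089, -0.96]]
force: [0.8, 0.4, 0.7]
opening: 0.689
grasp_force: 0.0
```

```bash
cat > g.py <<'E'
from rig import bot
from h import *
import sys
s=bot.read_state();q=[.5895,-.166,.081];a=q[2];t=np.radians(25)
Rd=np.array([[np.cos(a),-np.sin(a),0],[np.sin(a),np.cos(a),0],[0,0,1]])
z=np.array([-np.sin(t),0,-np.cos(t)]);y=np.array([0,-1,0]);R=Rd@np.c_[np.cross(y,z),y,z]
g=w(q,[.04-.13*np.sin(.698),-.055,.04+.13*np.cos(.698)])[0]
if __name__=="__main__": print(s["joint_positions"],s["position"],rel(s,g-R[:,2]*float(sys.argv[1]),R))
E
python3 g.py .13
```

```text
[-22.41958315  34.79507423  69.81066238 -11.29758767  87.10639478
  28.46874859] [ 0.60195122 -0.18932503  0.27082418] ([-0.0136, 0.0266, 0.0152], [7.62, -7.74, 35.04])
```

In the tool's units: 0.0266 m is 0.0333, 0.0152 m is 0.019, 35 degrees is 0.1944.

Call:
{"api": "play_rows", "payload": {
  "motion": [
    [[-0.0025,0.0063,0.0038,0.0078,-0.0078,0.0356],[-0.0063,0.0125,0.0075,0.0156,-0.0156,0.0711],[-0.01,0.0188,0.0113,0.0233,-0.0233,0.1067],[-0.0125,0.025,0.015,0.0311,-0.0311,0.1422],[-0.017,0.0333,0.019,0.0389,-0.0389,0.1778],[-0.017,0.0333,0.019,0.0422,-0.0428,0.1944],[-0.017,0.0333,0.019,0.0422,-0.0428,0.1944]]
  ]
}}

```text
time_s: 7.18
position: [0.6057, -0.2206, 0.2566]
tcp_rot: [[0.903, 0.085, -0.42], [0.078, -0.996, -0.034], [-0.422, -0.002, -0.907]]
force: [-0.3, -0.3, 0.1]
opening: 0.689
grasp_force: 0.0
```

```bash
python3 g.py .13; python3 - <<'E'
from rig import imaging
from h import *
import cv2
d=imaging.capture("wrist");q=[.5895,-.166,.081]
L=lambda z,x=.011,y=0:[.04-z*np.sin(.698)+x*.766,-.055+y,.04+z*np.cos(.698)+x*.643]
P=proj(d,w(q,[L(90,)if 0 else L(.09),L(.2),L(.125,.011,.013),L(.125,.011,-.013),L(.2,.011,.013),L(.2,.011,-.013)]));print(P.round(0).tolist())
im=d["frame"][:,:,::-1].copy()
for p in P: cv2.circle(im,tuple(int(v) for v in p),3,(255,255,0),-1)
cv2.imwrite("pics/w3.png",im)
E
```

```text
[-24.6077058   41.62999963  60.76481398 -12.04752161  99.49116053
  60.80680767] [ 0.60565521 -0.22061759  0.25663165] ([-0.0006, -0.0007, -0.0006], [-0.01, -0.05, 0.26])
[[311.0, 175.0], [310.0, 335.0], [292.0, 224.0], [329.0, 224.0], [290.0, 334.0], [330.0, 335.0]]
```

View pics/w3.png

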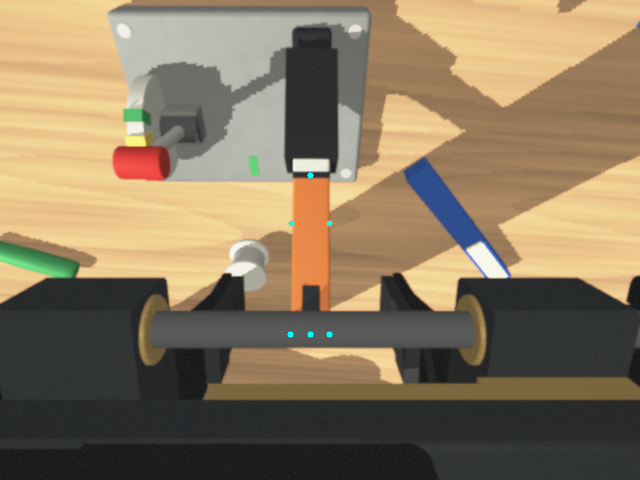

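The wrist view shows the orange handle at (292–329, 175–310), centred between the fingers and matching the projected points. Now I advance.

In the tool's units: 0.13 m is 0.1625, 0.05 m is 0.0625.

Call:
{"api": "play_rows", "payload": {
  "motion": [
    [[0,0,0.0313,0,0,0],[0,0,0.0625,0,0,0],[0,0,0.0938,0,0,0],[0,0,0.125,0,0,0],[0,0,0.1438,0,0,0],[0,0,0.1563,0,0,0],[0,0,0.1625,0,0,0],[0,0,0.1625,0,0,0]]
  ]
}}

```text
time_s: 7.9
position: [0.5517, -0.2244, 0.1412]
tcp_rot: [[0.905, 0.087, -0.417], [0.08, -0.996, -0.036], [-0.419, -0.001, -0.908]]
force: [0.4, -0.7, 0.0]
opening: 0.695
grasp_force: 0.0
```

Call:
{"api": "play_rows", "payload": {
  "motion": [
    [[0,0,0,0,0,0],[0,0,0,0,0,0],[0,0,0,0,0,0],[0,0,0,0,0,0],[0,0,0,0,0,0],[0,0,0,0,0,0],[0,0,0,0,0,0],[0,0,0,0,0,0]]
  ],
  "fingers": 0.0
}}

```text
time_s: 8.57
position: [0.5526, -0.2248, 0.1423]
tcp_rot: [[0.906, 0.087, -0.415], [0.079, -0.996, -0.037], [-0.417, 0.001, -0.909]]
force: [-0.3, 0.2, 1.4]
opening: 0.298
grasp_force: 30.0
```

In the tool's units: -0.09 m is -0.1125, -0.077 m is -0.0963.

Call:
{"api": "play_rows", "payload": {
  "motion": [
    [[-0.0113,0,-0.0053,0,0,0],[-0.0225,0,-0.0106,0,0,0],[-0.0363,0,-0.0169,0,0,0],[-0.05,0,-0.0234,0,0,0],[-0.065,0,-0.0304,0,0,0],[-0.08,0,-0.0375,0,0,0],[-0.0963,0,-0.045,0,0,0],[-0.1125,0,-0.0525,0,0,0]]
  ]
}}

```text
time_s: 9.23
position: [0.4866, -0.2304, 0.2191]
tcp_rot: [[0.905, 0.087, -0.417], [0.078, -0.996, -0.036], [-0.419, 0.0, -0.908]]
force: [-0.0, -0.1, -1.1]
opening: 0.296
grasp_force: 30.0
```

In the tool's units: -0.12 m is -0.15, -0.1 m is -0.125.

Call:
{"api": "play_rows", "payload": {
  "motion": [
    [[-0.0188,0,-0.0088,0,0,0],[-0.0375,0,-0.0175,0,0,0],[-0.0375,0,-0.05,0,0,0],[-0.0375,0,-0.0875,0,0,0],[-0.0375,0,-0.125,0,0,0],[-0.0375,0,-0.15,0,0,0],[-0.0375,0,-0.15,0,0,0],[-0.0375,0,-0.15,0,0,0]]
  ]
}}

```text
time_s: 9.9
position: [0.5104, -0.2284, 0.3401]
tcp_rot: [[0.906, 0.087, -0.415], [0.078, -0.996, -0.037], [-0.417, 0.001, -0.909]]
force: [-0.4, 0.3, -2.5]
opening: 0.294
grasp_force: 30.0
```

```bash
python3 - <<'E'
from rig import bot,imaging
from h import *
import cv2
s=bot.read_state();print(s["joint_positions"].round(1),s["position"],s["force"],s["grasp_force"])
a=imaging.capture("scene");b=imaging.capture("top");c=imaging.capture("wrist")
F=lambda d:cv2.resize(d["frame"][:,:,::-1],(400,300))
o=np.zeros((600,800,3),np.uint8);o[:300,:400]=F(a);o[:300,400:]=F(b);o[300:,:400]=F(c)
cv2.imwrite("pics/o1.png",o)
E
```

```text
[-28.6  29.8  70.5 -13.6 100.3  56.4] [ 0.51042558 -0.22836534  0.34012984] [-0.3589532   0.29798175 -2.45967705] 29.984382534166798
```

View pics/o1.png

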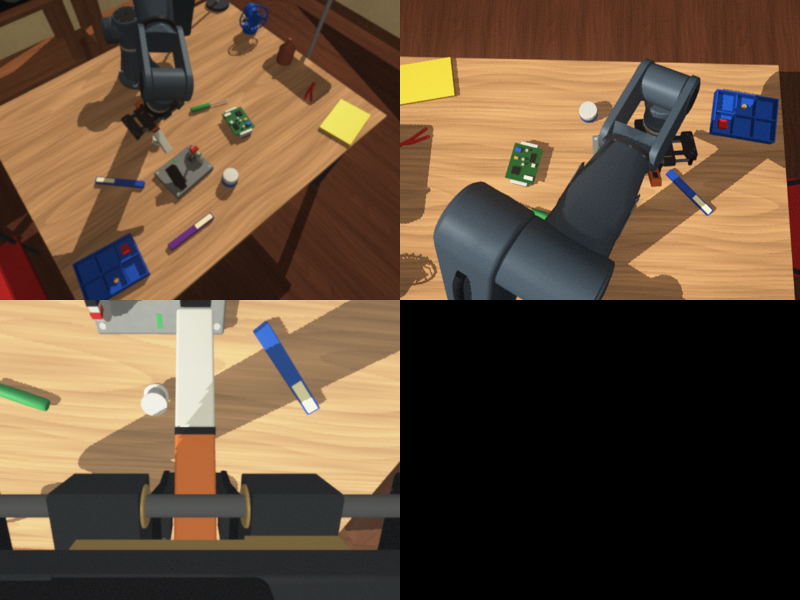

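The lamp is out and held in the fingers: white head at (195,370), orange handle between the pads in the wrist panel. The dock, spool, tin and screwdriver are undisturbed.

```bash
cat > f.py <<'E'
from g import *
Rg=np.array([[0.906,0.087,-0.415],[0.079,-0.996,-0.037],[-0.417,0.001,-0.909]]);pg=np.array([.5526,-.2248,.1423])
lz=Rd@[-np.sin(.698),0,np.cos(.698)];lx=Rd@[np.cos(.698),0,np.sin(.698)]
RL=Rg.T@np.c_[lx,Rd[:,1],lz]; oL=Rg.T@(w(q,[.04,-.055,.04])[0]-pg)   # lamp in tool
def goal(psi,win):
    h=np.array([np.cos(psi),np.sin(psi),0]);Lf=np.c_[[0,0,1],np.cross(-h,[0,0,1]),-h]
    Rf=Lf@RL.T; return Rf, np.array(win)-Rf@(oL+RL@[-.011,0,.042])
if __name__=="__main__":
    s=bot.read_state();Rf,p=goal(np.radians(17),[.553,.17,.186]);print(p,Rf.round(2).tolist())
    print("cur->rot", rel(s,[.5,-.2,.34],Rf)); print("final",rel(s,p,Rf),s["joint_positions"].round(1))
    print("win now",s["position"]+s["tcp_rot"]@(oL+RL@[-.011,0,.042]),"lampx",s["tcp_rot"]@RL[:,0])
E
python3 f.py
```

```text
[0.46822224 0.14340036 0.20024933] [[0.86, 0.3, 0.41], [0.27, -0.96, 0.12], [0.43, 0.01, -0.9]]
cur->rot ([-0.0072, -0.0286, 0.0008], [-0.38, 50.1, -12.64])
final ([0.0501, -0.3731, 0.1291], [-0.38, 50.1, -12.64]) [-28.7  30.   70.7 -13.6 100.3  56.4]
win now [ 0.55484346 -0.22334469  0.2602286 ] lampx [0.76694695 0.05975319 0.63889686]
```

In the tool's units: -0.0286 m is -0.0358, -0.028 m is -0.035, 50.1 degrees is 0.2783.

Call:
{"api": "play_rows", "payload": {
  "motion": [
    [[-0.0013,-0.005,0,0,0.035,-0.0089],[-0.0025,-0.01,0,0,0.07,-0.0178],[-0.0038,-0.015,0,-0.0006,0.105,-0.0267],[-0.005,-0.02,0,-0.0011,0.1389,-0.0356],[-0.0063,-0.025,0,-0.0011,0.1739,-0.0439],[-0.0075,-0.03,0,-0.0017,0.2089,-0.0528],[-0.0088,-0.035,0,-0.0017,0.2433,-0.0617],[-0.0088,-0.0358,0,-0.0022,0.2783,-0.07]]
  ]
}}

```text
time_s: 10.72
position: [0.5005, -0.1988, 0.3413]
tcp_rot: [[0.859, 0.297, 0.417], [0.271, -0.955, 0.122], [0.434, 0.008, -0.901]]
force: [-1.1, 0.1, -2.5]
opening: 0.291
grasp_force: 30.0
```

```bash
sed -i 's/\.5,-\.2,\.34/.47,.143,.32/' f.py; python3 f.py
```

```text
[0.46822224 0.14340036 0.20024933] [[0.86, 0.3, 0.41], [0.27, -0.96, 0.12], [0.43, 0.01, -0.9]]
cur->rot ([0.0571, -0.3356, 0.0481], [0.11, -0.34, 0.12])
final ([0.0037, -0.3375, 0.1553], [0.11, -0.34, 0.12]) [-46.   10.8 100.8  26.7  58.7  14.5]
win now [ 0.58528871 -0.17214974  0.32753942] lampx [-6.32509994e-03  8.30711018e-04  9.99963281e-01]
```

In the tool's units: -0.31 m is -0.3875, -0.27 m is -0.3375.

Call:
{"api": "play_rows", "payload": {
  "motion": [
    [[0.0075,-0.0375,0.0038,0,0,0],[0.0163,-0.0875,0.01,0,0,0],[0.025,-0.1375,0.0175,0,0,0],[0.0338,-0.1875,0.025,0,0,0],[0.0425,-0.2375,0.0325,0,0,0],[0.0513,-0.2875,0.04,0,0,0],[0.06,-0.3375,0.0475,0,0,0],[0.0663,-0.3875,0.055,0,0,0]]
  ]
}}

```text
time_s: 11.38
position: [0.4723, 0.1168, 0.321]
tcp_rot: [[0.862, 0.295, 0.412], [0.269, -0.956, 0.119], [0.429, 0.008, -0.903]]
force: [0.9, 0.2, -1.6]
opening: 0.296
grasp_force: 30.0
```

```bash
python3 f.py; python3 - <<'E'
from rig import imaging
from h import *
import cv2
a=imaging.capture("scene");b=imaging.capture("top");c=imaging.capture("wrist")
F=lambda d:cv2.resize(d["frame"][:,:,::-1],(400,300))
o=np.zeros((600,800,3),np.uint8);o[:300,:400]=F(a);o[:300,400:]=F(b);o[300:,:400]=F(c)
cv2.imwrite("pics/o2.png",o)
print([proj(d,[.553,.17,.036]).round() for d in (a,b,c)])
E
```

```text
[0.46822224 0.14340036 0.20024933] [[0.86, 0.3, 0.41], [0.27, -0.96, 0.12], [0.43, 0.01, -0.9]]
cur->rot ([0.0047, -0.0257, 0.0031], [0.16, 0.0, 0.02])
final ([-0.0481, -0.0276, 0.1106], [0.16, 0.0, 0.02]) [ -4.7   4.6 112.2  13.7  40.1  59.4]
win now [0.55709386 0.14323521 0.30671975] lampx [-5.87190177e-04  2.63735639e-03  9.99979980e-01]
[array([[381., 193.]]), array([[199., 259.]]), array([[293., 225.]])]
```

View pics/o2.png

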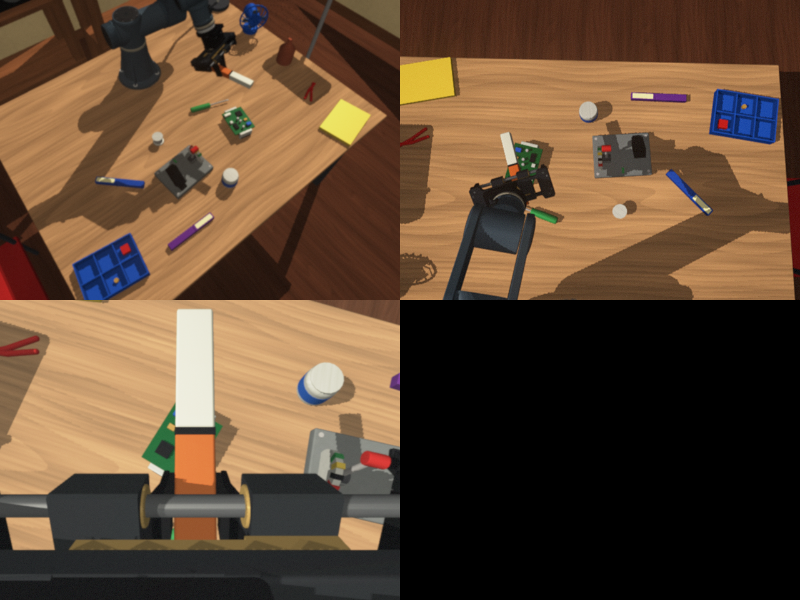

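The lamp is level, with its head at wrist (195,370) above the green board at (185,440). Lowering to the final height.

Call:
{"api": "play_rows", "payload": {
  "motion": [
    [[-0.0075,-0.005,0.0175,0,0,0],[-0.0175,-0.01,0.04,0,0,0],[-0.0275,-0.0163,0.0638,0,0,0],[-0.0388,-0.0225,0.0888,0,0,0],[-0.05,-0.0288,0.1138,0,0,0],[-0.0575,-0.0325,0.1313,0,0,0],[-0.06,-0.0345,0.1383,0,0,0],[-0.06,-0.0345,0.1383,0,0,0]]
  ]
}}

```text
time_s: 12.2
position: [0.4699, 0.1408, 0.1998]
tcp_rot: [[0.863, 0.294, 0.41], [0.268, -0.956, 0.119], [0.427, 0.007, -0.904]]
force: [-0.3, -0.1, -0.8]
opening: 0.298
grasp_force: 30.0
```

Call:
{"api": "play_rows", "payload": {
  "motion": [
    [[0,0,0,0,0,0],[0,0,0,0,0,0],[0,0,0,0,0,0],[0,0,0,0,0,0],[0,0,0,0,0,0],[0,0,0,0,0,0]]
  ]
}}

```text
time_s: 12.7
position: [0.4713, 0.142, 0.2025]
tcp_rot: [[0.86, 0.295, 0.416], [0.27, -0.955, 0.12], [0.433, 0.009, -0.901]]
force: [0.2, 0.1, -1.4]
opening: 0.295
grasp_force: 30.0
```

```bash
python3 f.py; python3 - <<'E'
from rig import bot,imaging,finder
from h import *
from f import oL,RL
import cv2
s=bot.read_state();print(s["position"],s["grasp_force"],s["qvel"].round(2))
W=lambda p:s["position"]+s["tcp_rot"]@(oL+RL@np.array(p))
o=np.zeros((480,800,3),np.uint8)
for i,c in enumerate(("scene","top")):
    d=imaging.capture(c);im=d["frame"][:,:,::-1].copy();P=proj(d,[W([0,0,0]),W([0,0,.088]),[.553,.17,.036]]);print(c,P.round(0).tolist())
    x,y=P[2].astype(int);x=max(x,67);k=cv2.resize(im[y-70:y+70,x-67:x+67],(400,418),interpolation=cv2.INTER_CUBIC)
    for p in P[:2]: cv2.circle(k,tuple(((p-[x-67,y-70])*2.985).astype(int)),3,(255,0,255),-1)
    o[:418,400*i:400*i+400]=k
    for n in("spool","tin","driver","lever_knob"): print(n,[np.round(r["at"],3).tolist() for r in finder.recognise(c,n)][:2])
cv2.imwrite("pics/o3.png",o)
E
sed -i 's/("wrist","top","scene")/("top","scene")/' kn.py; python3 kn.py
```

```text
[0.46822224 0.14340036 0.20024933] [[0.86, 0.3, 0.41], [0.27, -0.96, 0.12], [0.43, 0.01, -0.9]]
cur->rot ([0.0501, -0.0003, -0.1063], [0.22, -0.27, 0.09])
final ([-0.0032, -0.0023, 0.0009], [0.22, -0.27, 0.09]) [ -0.6  17.9 121.3  24.3  17.5  50.4]
win now [0.55609043 0.1684795  0.18861975] lampx [-0.00549127  0.0025864   0.99996521]
[0.47125911 0.14195515 0.20247234] 29.984274893067777 [ 0.11  0.29  0.15  0.02 -0.05  0.05]
scene [[403.0, 163.0], [372.0, 148.0], [381.0, 193.0]]
spool [[0.403, -0.163, 0.041], [0.605, -0.17, 0.026]]
tin [[0.746, -0.054, 0.063]]
driver [[0.383, 0.104, 0.021], [0.593, -0.116, 0.134]]
lever_knob [[0.537, 0.155, 0.206]]
top [[176.0, 224.0], [187.0, 269.0], [199.0, 259.0]]
spool [[0.396, -0.16, 0.036]]
tin [[0.73, -0.047, 0.061], [0.566, 0.16, 0.038]]
driver [[0.375, 0.095, 0.025]]
lever_knob [[0.589, -0.111, 0.141]]
[0.47103474 0.14198144 0.20184639] 25.84605173303719 [ 0.16265632 -0.74117346 -2.061636  ]
top [(0.7, [331.0, 245.0]), (0.8, [330.0, 240.0]), (0.9, [330.0, 236.0]), (1.0, [330.0, 232.0]), (1.1, [330.0, 228.0])]
[323 233  15  10 137] [329.76642336 237.19708029]
scene [(0.7, [306.0, 235.0]), (0.8, [308.0, 237.0]), (0.9, [311.0, 240.0]), (1.0, [313.0, 242.0]), (1.1, [316.0, 245.0])]
[305 233  13  12  84] [310.82142857 238.67857143]
```

View pics/o3.png

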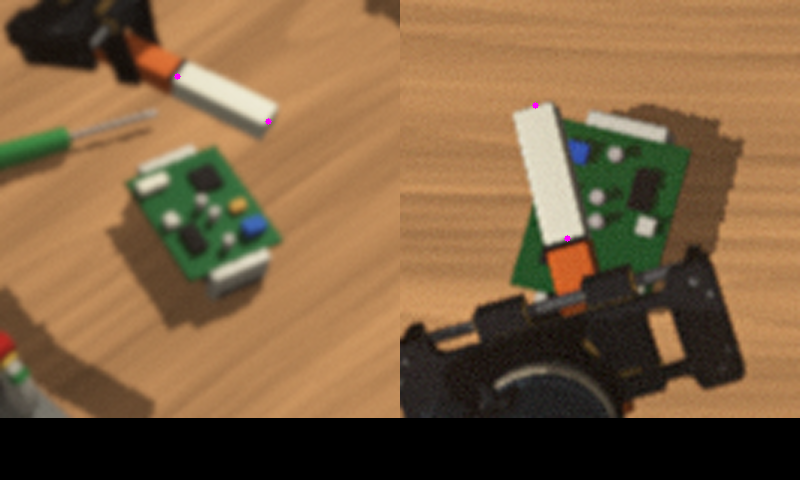

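The lamp matches its predicted points in both views (foot at crop 268,121 and 535,105). Its window is about 4 mm from the board's centre and roughly 15 cm above it. The lever is still near 0.9 and the bystanders haven't moved.

```bash
python3 -c "
from rig import bot
print(bot.hand_in())"
```

```text
the job is handed in; nothing more can be done
None
```

I've handed in the job, with no verdict returned: lever near 0.9 rad on the yellow mark, and the lamp held level, window down, about 15 cm above the board's centre. My checks showed no contact with the board and the spool, tin and screwdriver still in place.

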